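# Unplug the charger's link and hold the charging box's lid at its balance point

## Robot

A 6-joint arm with a two-finger parallel gripper is mounted at the origin on the work surface. World frame = base frame: x ahead of the robot, y to its left, z up, the work surface at z = 0. Lengths are in mm, angles in rad, forces in N, time in s.
With the tool pointing down it reaches from about 400 to 925 mm from the base axis. Payload 12.5 kg.
Tool frame: the origin (TCP) lies midway between the tips of the shut fingers; the grasp point (between the pads) lies bot.pinch_z behind it (bot.pinch_z is the distance from the TCP to the grasp point, in mm); z points along the fingers, y is the line along which they close (so a half turn about z gives the same grasp; the last joint's range is limited). The gripper opens to 95 mm and grips with 3 to 60 N. Pads are 20 mm wide; open, the fingers measure 119 mm over their backs; the gripper's body (75 mm by 180 mm) begins 59 mm behind the grasp point.
Start: joints at [-1.299, 0.491, 1.559, -0, 1.092, -0.106], TCP at [230.572, -580.933, 214.661] pointing down, gripper open.
Joint ranges: [-3.1, 3.1], [-0.84, 2.19], [0.05, 2.79], [-1.13, 4.28], [0.06, 2.93], [-2.69, 2.69]. Speed limits (rad/s): [2.22, 2.22, 2.79, 3.14, 3.14, 3.14].

## Interface

Orientations are given as a unit quaternion [x, y, z, w].
In Python, from plant import bot gives the robot as it stands. The module is installed in compiled form; this text tells all that it offers.
- The arm moves only by the tool play_rows, never from a script. Its argument "motion" is one flat list of numbers, 7 for each row, row after row: the shift along the world's x, y, z in cm, then the turn, a rotation vector about the world's x, y, z in rad, then the opening, from 0 (shut) to 1 (fully open). In form: [dx, dy, dz, rx, ry, rz, gripper, dx, dy, dz, rx, ry, rz, gripper, ...]. A call has 1 to 8 rows; each row is the pose to reach, as a shift and turn from the pose commanded when the call began; what a row does not reach only later rows make up. A row lasts 1/10 s, in which the tool goes at most 50 mm and 8.59 degrees, less where a joint would pass 70% of its speed; a pose out of reach is approached as far as the arm can. A call with a gripper value outside its range is refused whole. The fingers move at their own pace and stop on an object; "newtons" is the grip in N (left out, the last holds). Time passes only in rows, so rows that repeat a pose let the fingers close. It gives the time, the measured TCP pose, the force, the opening and the grip force at its end, in the units of the state.
- bot.get_state(): the state, without advancing time (a new reading comes with each control period).
- bot.capture(name): name is "scene" or "side" or "wrist"; returns the picture (400x640x3 uint8, red, green, blue); there is no depth.
- bot.camera_info(name): a dict with "mtx" (3x3 intrinsics, pixels), "k1" (the pictures are not rectified: a ray, as slopes to the right and down, at radius r is drawn at 1 + k1 r^2 times it, then the intrinsics apply), "world_from_camera" (4x4, takes a point from camera to world coordinates); the wrist camera has in their place "tool_from_camera" (4x4, takes a point from camera to tool coordinates, whose origin is the TCP and whose axes are the flange's). Camera axes: x right, y down, z forward; pixel columns grow to the right and rows downward; lengths in mm; the calibration is good to about 2 mm. A picture is of the moment at which its call begins: read the wrist's pose just before it. camera_info takes no time and is no camera call.
- bot.close_job(): hands the job in; it is judged then, once.
The state is a dict: "clock": time; "joints": joint angles; "joint_vel": joint speeds; "joint_torque": joint torques, N m; "eef_pos": TCP position; "tool_rot": TCP orientation; "wrist_force": force on the tool from outside, world axes, zero at the start; "wrist_torque": the same for the moment, N m; "width": finger opening in mm; "finger_force": force on a finger pad.
Only numpy, scipy, OpenCV 4.12 (cv2) and the standard library are available. Lean on these libraries where they do the work, as an engineer would, in place of code of your own. Each camera call takes 0.05 s, during which the arm holds its last target. There are 200 camera calls.

## Task

Pull the link plug straight up out of its socket in the charger (a sprung catch holds it) and put it down inside the parts tray. Only then raise the charging box's lid by its bar to the point where it balances, a little short of upright, and finish while still holding the bar in the gripper there, with the lid still and falling neither shut nor over backwards. Leave the other things on the bench where they are.

Things in the scene. Friction and masses are not known exactly. Their poses are not given: they have to be found in the camera images.
- charge_box: The aluminium battery charging box, fixed to the bench, 170 (x) x 200 (y) x 100 mm high, walls 4 mm. Origin: centre of its underside; z up; its -x side is the front, facing the robot (turned up to 0.25 rad either way), with five dark vent slots. Its lid is hinged along the top of its far (+x) side.
- lid_axis (a point): Middle of the hinge axis, fixed: 85 mm along the box's +x and 100 mm above its origin; the axis runs along the box's y. The lid is a 3 mm aluminium sheet, 165 mm deep, 202 mm wide, with a heavy grey filter housing on top, 85 deep x 120 wide x 50 mm high, its middle 70 mm in front of the hinge.
- lid (a joint): Angle of the lid about its hinge, rad: 0 shut (level), grows as the front edge is raised; stop at 2.3. Balance point: 1.265 (72.5 degrees, short of upright, because of the housing on top); below it the lid falls shut, beyond it it falls open backwards. The hinge turns almost freely and holds nothing. Lid 0.4 to 0.75 kg; raising takes up to 3 N at the bar.
- lid_bar (a point): Middle of the lid's round bar: 12 mm thick, 140 mm long, parallel to the hinge, on two arms 41 mm clear in front of the lid's edge. Shut: 215 mm in front of the axis (box's -x), 6 mm above it (106 mm above the bench). At balance: 59 mm in front, 207 mm above (307 mm above the bench). Pinch it from above, one finger in the gap; it can turn in the grip. Moves with the lid.
- charger: The charger, a black block with side fins, fixed to the bench, 110 (x) x 130 (y) x 50 mm high, small dark display on its front (-x) side. Origin: centre of its underside, z up; yaw up to 0.4 rad either way. It stands on the left or on the right of the charging box, the tray on the other side.
- socket_mouth (a point): Centre of the mouth of the charger's plug socket, in the middle of its flat top, 50 mm above the bench: a square hole 17 mm wide, 26 mm deep.
- plug: The loose link plug, 0.04 to 0.09 kg, 60 mm tall, seated in the socket: brass shank 16 mm square, 24 mm long, under a grey block head 40 (x) x 22 (y) x 36 mm high. Origin: centre of the shank's bottom; z up to the head; seated, its axes are the charger's, head resting on the charger's top. Two sprung noses catch a groove: about 12 N straight up frees it within 8 mm, little after that.
- plug_head (a point): Centre of the plug's head, 42 mm above the plug's origin (68 mm above the bench when seated). Grip the head across its 22 mm width, along its y.
- tray: The open grey parts tray, fixed to the bench, 150 (x) x 130 (y) x 25 mm high, walls and floor 4 to 5 mm, empty at the start. Origin: centre of its underside, z up.
- pack: Bystander: battery pack lying on the bench, black with a paper wrap, 130 x 45 x 30 mm. Origin: centre of underside. Leave it.
- tub: Bystander: round white plastic tub with lid, 112 mm across, 88 mm high. Origin: centre of underside. Leave it.
- glue: Bystander: white glue bottle, 44 mm across, 120 mm high. Origin: centre of underside. Leave it.
- rule: Bystander: steel rule, 300 x 30 x 5 mm, lying behind the box. Origin: centre of underside. Leave it.
- spanner: Bystander: steel spanner, 160 mm long, lying in front of the box. Leave it.
- pencil: Bystander: flat carpenter's pencil, 180 x 14 x 8 mm, lying beside the box towards the back. Origin: centre of underside. Leave it.
- carton: Bystander: small cardboard carton, 120 x 90 x 55 mm. Origin: centre of underside. Leave it.

How it is judged:
By the outcome, as a careful person would: the job done as asked, in the order asked, and still so for the second after the job is handed in, while the arm keeps its last pose, push and grip.
It also fails if it takes over 61 s, if anything falls off the work surface, if the arm or the gripper's body presses on something with over 40 N, if the wrist force passes 120 N, or if a joint passes its speed limit or range.

## Working session

There is one attempt and no reset: what is moved stays moved. The work goes in short steps, Python scripts to look and compute and a tool call to move; the robot and the scene stay as the last step left them, time stands still between calls to the robot, and variables do not carry over. Pictures are saved under pics/ and viewed, at most 10 in all, crops included, and the job is handed in when it is done.

Besides the shell and the picture viewer there is one more tool, called after "Emit:" by a JSON object that holds its "api" and its "payload", one argument or row to a line. play_rows: Moves the arm, as the interface text tells. Its arguments: {"type":"object","properties":{"motion":{"type":"array","items":{"type":"number"}},"newtons":{"type":"number"}},"required":["motion"]}

```bash
mkdir -p pics; cat > h.py <<'E'
import numpy as np, cv2
from plant import bot
from scipy.spatial.transform import Rotation as R
def cam(n,st=None):
    c=bot.camera_info(n)
    if n=="wrist":
        st=st or bot.get_state(); T=np.eye(4); T[:3,:3]=R.from_quat(st["tool_rot"]).as_matrix(); T[:3,3]=st["eef_pos"]
        W=T@np.array(c["tool_from_camera"])
    else: W=np.array(c["world_from_camera"])
    return np.array(c["mtx"]),c["k1"],W
def ray(C,uv):
    K,k1,W=C
    d=cv2.undistortPoints(np.array(uv,float).reshape(-1,1,2),K,np.array([k1,0,0,0,0.])).reshape(-1,2)
    return W[:3,3],np.c_[d,np.ones(len(d))]@W[:3,:3].T
def onz(C,uv,z):
    o,d=ray(C,uv); return o+d*((z-o[2])/d[:,2])[:,None]
def proj(C,P):
    K,k1,W=C; p=(np.atleast_2d(P)-W[:3,3])@W[:3,:3]
    return cv2.projectPoints(p,np.zeros(3),np.zeros(3),K,np.array([k1,0,0,0,0.]))[0].reshape(-1,2)
def snap(n,f):
    im=bot.capture(n); cv2.imwrite("pics/"+f,cv2.cvtColor(np.array(im),cv2.COLOR_RGB2BGR)); return im
E
python3 - <<'E'
from h import *
s=bot.get_state();print(s,bot.pinch_z)
for n in("scene","side"):
    snap(n,n+"0.png");print(n,cam(n))
print(bot.camera_info("wrist")["tool_from_camera"])
E
```

```text
{'clock': 0.0, 'joints': array([-1.29855282e+00,  4.91540224e-01,  1.55945541e+00, -2.67156810e-05,
        1.09169882e+00, -1.05614315e-01]), 'joint_vel': array([3.13536414e-04, 6.70185461e-04, 6.52265908e-04, 3.00609724e-04,
       1.52910407e-05, 4.85106893e-04]), 'joint_torque': array([ 5.52676120e-04, -6.12654805e+01, -2.58188617e+01,  6.92570116e-02,
        4.82027710e-02, -9.38923426e-05]), 'eef_pos': array([ 230.52121284, -580.66806741,  214.07170876]), 'tool_rot': array([ 9.82204649e-01,  1.87813001e-01, -5.76542931e-05, -5.48002488e-04]), 'wrist_force': array([-0.14582329, -0.47887015, -0.35731548]), 'wrist_torque': array([ 0.00905037, -0.02006341,  0.00363631]), 'finger_force': 0.0, 'width': 95.38561208532661} 18.8
scene (array([[434.41881873,   0.        , 325.50836925],
       [  0.        , 434.41881873, 197.87030922],
       [  0.        ,   0.        ,   1.        ]]), -0.09306011404548875, array([[ 8.78920722e-01,  3.94952625e-01, -2.67415009e-01,
         8.99574065e+02],
       [ 4.76919908e-01, -7.35667897e-01,  4.80978323e-01,
        -5.71812973e+02],
       [-
[... 257 characters left out ...]
90.56291605],
       [  0.        ,   0.        ,   1.        ]]), -0.016304993785488976, array([[-8.02007085e-01, -4.59375272e-01,  3.81783964e-01,
         2.51474688e+02],
       [-5.97279144e-01,  6.09804906e-01, -5.20956429e-01,
         4.46713734e+02],
       [ 6.50076695e-03, -6.45842346e-01, -7.63443125e-01,
         7.78971835e+02],
       [ 0.00000000e+00,  0.00000000e+00,  0.00000000e+00,
         1.00000000e+00]]))
[[-7.42614554e-05 -9.70662564e-01 -2.40445799e-01  6.78502807e+01]
 [ 9.99999520e-01 -3.06887697e-04  9.30034877e-04  3.09743534e-01]
 [-9.76539896e-04 -2.40445614e-01  9.70662121e-01 -1.70423344e+02]
 [ 0.00000000e+00  0.00000000e+00  0.00000000e+00  1.00000000e+00]]
```

View pics/scene0.png

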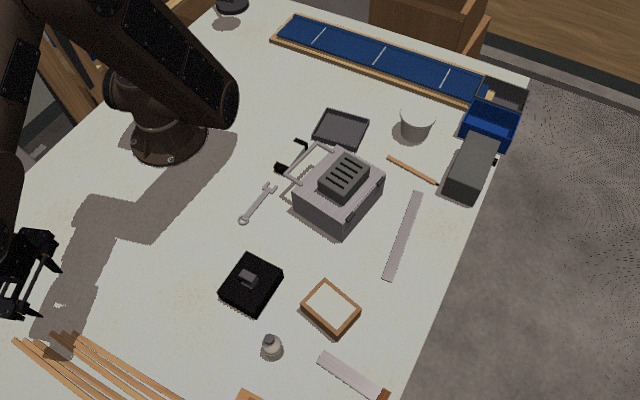

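View pics/side0.png

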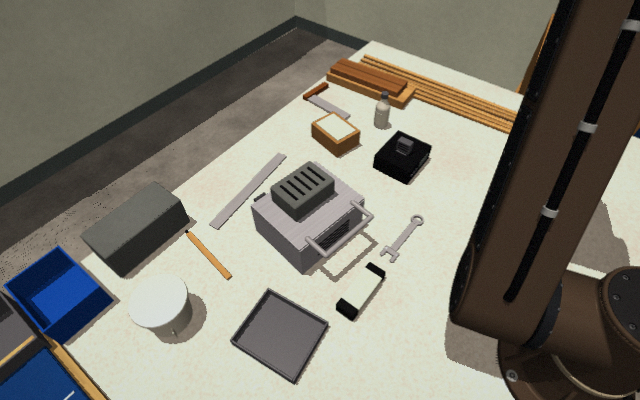

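The scene view shows the charger at about (250,284) with the plug head at (248,277), the box at (340,195), its bar to the left of it, and the tray at (340,128). The side view shows the bar from about (310,248) to (370,213), the plug at (404,146) and the tray at (280,335).

```bash
python3 - <<'E'
import cv2,numpy as np
a=cv2.imread("pics/scene0.png");b=cv2.imread("pics/side0.png")
c=lambda i,x,y:cv2.resize(i[y:y+75,x:x+100],None,fx=4,fy=4,interpolation=cv2.INTER_CUBIC)
im=np.vstack([np.hstack([c(a,200,245),c(a,265,125)]),np.hstack([c(b,355,115),c(b,295,190)])])
cv2.imwrite("pics/crop.png",im)
E
```

```text
(no output)
```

View pics/crop.png

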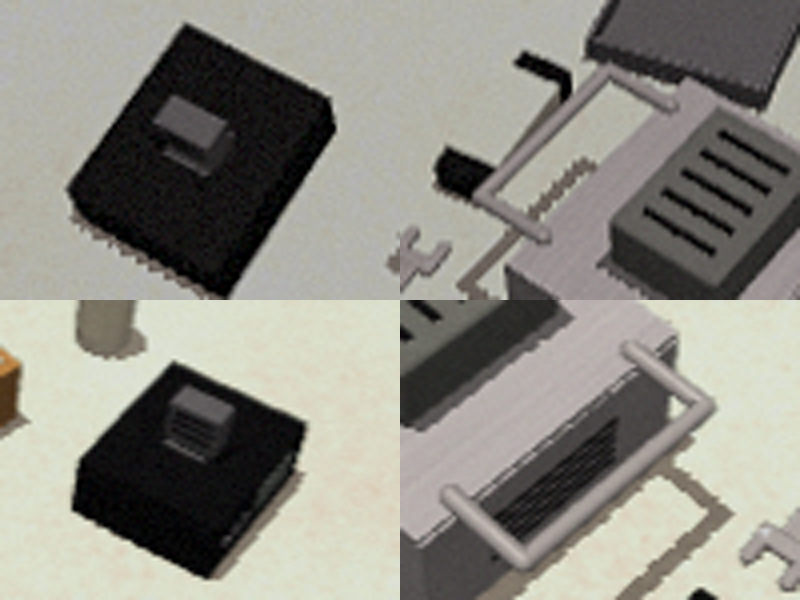

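The crop shows the head top quad, the charger's top corners and the bar's ends clearly in both views.

```bash
python3 - <<'E'
from h import *
np.set_printoptions(precision=1,suppress=True)
S=cam("scene");D=cam("side")
a=lambda l,x,y:[(x+p/4-.4,y+q/4-.4) for p,q in l]
print("headS",onz(S,a([(174,96),(228,117),(210,149),(153,125)],200,245),86))
print("chgS",onz(S,a([(70,190),(187,25),(333,98)],200,245),50))
P=a([(172,384),(188,362+22),(237,403),(225,425),(170,402)],0,0)
print("chgD",onz(D,a([(175,65),(305,122),(205,242-30),(80,165)],355,115),50))
print("barS",onz(S,a([(205,72),(83,195)],265,125),106))
print("barD",onz(D,a([(312,105),(124,258)],295,190),106))
# tray top: masks around
print("trayS",onz(S,[(327,108),(369,124),(353,151),(312,137)],25))
print("trayD",onz(D,[(269,290),(328,324),(294,382),(232,337)],25))
print("packish glue",onz(S,[(270,352)],0),onz(D,[(382,126)],0))
E
```

```text
headS [[ 513.  -290.6   86. ]
 [ 549.4 -286.4   86. ]
 [ 551.2 -308.7   86. ]
 [ 512.6 -312.4   86. ]]
chgS [[ 477.7 -362.7   50. ]
 [ 478.  -235.    50. ]
 [ 587.1 -233.5   50. ]]
chgD [[ 579.5 -363.9   50. ]
 [ 476.2 -366.1   50. ]
 [ 490.1 -245.9   50. ]
 [ 580.2 -233.5   50. ]]
barS [[483.2 124.5 106. ]
 [463.5  -9.6 106. ]]
barD [[459.1 -18.1 106. ]
 [484.4 121.9 106. ]]
trayS [[406.9 331.9  25. ]
 [559.  332.5  25. ]
 [563.6 208.4  25. ]
 [425.7 198.6  25. ]]
trayD [[556.6 226.   25. ]
 [412.4 209.7  25. ]
 [398.5 333.7  25. ]
 [548.1 343.9  25. ]]
packish glue [[ 656.2 -414.5    0. ]] [[ 654.7 -408.6    0. ]]
```

Emit:
{"api": "play_rows", "payload": {
  "motion": [3.8, 3.5, 0, 0, 0, -0.05, 1, 7.6, 7, 0, 0, 0, -0.1, 1, 11.4, 10.5, 0, 0, 0, -0.15, 1, 15.2, 14, 0, 0, 0, -0.2, 1, 19, 17.5, 0, 0, 0, -0.25, 1, 22.8, 21, 0, 0, 0, -0.3, 1, 26.6, 24.5, 0, 0, 0, -0.36, 1, 30, 28, 0, 0, 0, -0.36, 1]
}}

```text
clock: 0.9
eef_pos: [524.5, -306.7, 214.4]
tool_rot: [1.0, 0.008, -0.0, -0.0]
wrist_force: [0.0, -1.2, 0.4]
width: 94.9
finger_force: 0.0
```

Emit:
{"api": "play_rows", "payload": {
  "motion": [0, 0, -1, 0, 0, 0, 1, 0, 0, -1, 0, 0, 0, 1, 0, 0, -1, 0, 0, 0, 1]
}}

```text
clock: 1.2
eef_pos: [522.5, -308.9, 204.3]
tool_rot: [1.0, 0.009, -0.0, -0.0]
wrist_force: [0.1, -0.1, -0.9]
width: 95.4
finger_force: 0.0
```

```bash
python3 - <<'E'
from h import *
s=bot.get_state();print(s["clock"],s["eef_pos"],s["tool_rot"],s["joint_vel"].max())
im=snap("wrist","w1.png")
C=cam("wrist",s);print(proj(C,[[531.5,-299,86],[531.5,-299,50]]))
E
```

```text
1.2 [ 522.50886618 -308.87364841  204.31574016] [ 9.99962521e-01  8.64098719e-03 -4.96695238e-04 -2.07168308e-04] 0.0028981881794650087
[[315.79562379 185.14059531]
 [317.0277827  177.49378356]]
```

View pics/w1.png

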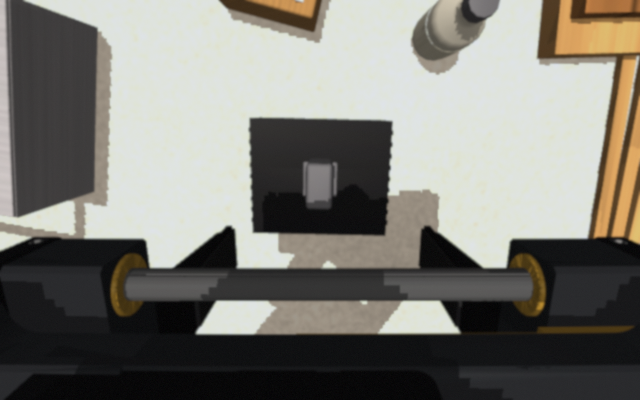

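The wrist view shows the charger top (250–392, 118–234) and the plug head around (319,185). I'll measure both from masks.

```bash
python3 - <<'E'
from h import *
np.set_printoptions(precision=2,suppress=True)
im=cv2.imread("pics/w1.png");C=cam("wrist")
g=cv2.cvtColor(im,cv2.COLOR_BGR2GRAY)
m=np.zeros_like(g);m[112:240,240:400]=(g[112:240,240:400]<75)
m=cv2.morphologyEx(m,cv2.MORPH_OPEN,np.ones((5,5)))
h=np.zeros_like(g);h[150:215,290:350]=(g[150:215,290:350]>75)*255
# top/bottom/left edges of head
n,l,st,ce=cv2.connectedComponentsWithStats(h);i=1+st[1:,4].argmax();print(st[i],ce[i])
c=max(cv2.findContours((l==i).astype(np.uint8),0,2)[0],key=cv2.contourArea)
p=cv2.boxPoints(cv2.minAreaRect(c));print(p,onz(C,p,86))
# charger far edge rows per column
for z in(50,):
  xs=np.arange(262,382,4);top=[(x,np.argmax(g[100:160,x]<90)+100) for x in xs]
  q=onz(C,top,z);k=np.polyfit(q[:,1],q[:,0],1);print("far edge yaw",-k[0],q[:,:2].mean(0))
  ys=np.arange(124,190,4)
  L=onz(C,[(np.argmax(g[y,235:300]<90)+235,y) for y in ys],z);Rr=onz(C,[(400-np.argmax(g[y,400:340:-1]<90),y) for y in ys],z)
  for e in(L,Rr):
    k=np.polyfit(e[:,0],e[:,1],1);print("side yaw",k[0],np.polyval(k,531))
print(g[155:215:2,319]);print(g[185,295:345:2])
E
```

```text
[ 303  162   29   42 1072] [316.73 181.61]
[[303. 162.]
 [331. 162.]
 [331. 203.]
 [303. 203.]] [[ 550.84 -288.68   86.  ]
 [ 551.22 -311.91   86.  ]
 [ 516.09 -312.57   86.  ]
 [ 515.71 -288.66   86.  ]]
far edge yaw -0.004725731290379073 [ 584.53 -301.69]
side yaw -0.01067651943768055 -237.88475701279918
side yaw -0.0029458986075089934 -366.09297262681673
[ 43  43  50  54  74 113 129 131 130 129 129 128 127 128 126 125 125 124
 122 122 120 120 112  75  67  65  57  31  15  16]
[ 37  39  39  41  84  95  99 122 126 126 126 126 125 126 124 124 124 109
  74  82 109  55  37  38  37]
```

Emit:
{"api": "play_rows", "payload": {
  "motion": [0.8, 0.8, -3, 0, 0, -0.02, 0.7, 0.8, 0.8, -6, 0, 0, -0.02, 0.6, 0.8, 0.8, -9, 0, 0, -0.02, 0.6, 0.8, 0.8, -12, 0, 0, -0.02, 0.6, 0.8, 0.8, -14, 0, 0, -0.02, 0.6, 0.8, 0.8, -14.7, 0, 0, -0.02, 0.6, 0.8, 0.8, -14.7, 0, 0, -0.02, 0.6],
  "newtons": 40
}}

```text
clock: 1.95
eef_pos: [530.6, -301.2, 57.3]
tool_rot: [1.0, -0.002, -0.0, -0.0]
wrist_force: [0.6, 0.4, 0.3]
width: 57.7
finger_force: 0.0
```

Emit:
{"api": "play_rows", "payload": {
  "motion": [0, 0, 0, 0, 0, 0, 0.1, 0, 0, 0, 0, 0, 0, 0.1, 0, 0, 0, 0, 0, 0, 0.1, 0, 0, 0, 0, 0, 0, 0.1, 0, 0, 0, 0, 0, 0, 0.1],
  "newtons": 40
}}

```text
clock: 2.45
eef_pos: [531.3, -300.4, 58.0]
tool_rot: [1.0, -0.001, 0.0, 0.0]
wrist_force: [0.4, -0.9, 0.0]
width: 22.2
finger_force: 0.3
```

Emit:
{"api": "play_rows", "payload": {
  "motion": [0, 0, 0, 0, 0, 0, 0.1, 0, 0, 0, 0, 0, 0, 0.1, 0, 0, 0, 0, 0, 0, 0.1, 0, 0, 0, 0, 0, 0, 0.1],
  "newtons": 40
}}

```text
clock: 2.85
eef_pos: [531.4, -300.6, 58.0]
tool_rot: [1.0, -0.001, 0.0, 0.0]
wrist_force: [-0.8, -1.9, 5.7]
width: 22.0
finger_force: 40.0
```

Emit:
{"api": "play_rows", "payload": {
  "motion": [0, 0, 0.3, 0, 0, 0, 0.1, 0, 0, 0.6, 0, 0, 0, 0.1, 0, 0, 1, 0, 0, 0, 0.1, 0, 0, 1.4, 0, 0, 0, 0.1, 0, 0, 2, 0, 0, 0, 0.1, 0, 0, 2.8, 0, 0, 0, 0.1, 0, 0, 3.6, 0, 0, 0, 0.1, 0, 0, 4, 0, 0, 0, 0.1]
}}

```text
clock: 3.65
eef_pos: [531.5, -300.3, 98.9]
tool_rot: [1.0, -0.001, 0.001, 0.0]
wrist_force: [-0.4, 0.2, -1.0]
width: 22.0
finger_force: 40.0
```

Emit:
{"api": "play_rows", "payload": {
  "motion": [0, 0, 4.5, 0, 0, 0, 0.1, 0, 1, 9, 0, 0, 0, 0.1, -0.5, 5.5, 11, 0, 0, 0, 0.1, -0.9, 10, 11, 0, 0, 0, 0.1, -1.3, 14.5, 11, 0, 0, 0, 0.1, -1.7, 19, 11, 0, 0, 0, 0.1, -2.1, 23.5, 11, 0, 0, 0, 0.1, -2.5, 28, 11, 0, 0, 0, 0.1]
}}

```text
clock: 4.45
eef_pos: [505.7, -18.6, 208.1]
tool_rot: [1.0, -0.001, 0.0, 0.0]
wrist_force: [0.8, -0.8, -0.8]
width: 22.2
finger_force: 40.0
```

Emit:
{"api": "play_rows", "payload": {
  "motion": [-0.3, 4.5, 0, 0, 0, 0, 0.1, -0.6, 9, 0, 0, 0, 0, 0.1, -0.9, 13.5, 0, 0, 0, 0, 0.1, -1.3, 18, 0, 0, 0, 0, 0.1, -1.7, 22.5, 0, 0, 0, 0, 0.1, -2, 26.5, 0, 0, 0, 0, 0.1, -2.2, 29.3, 0, 0, 0, 0, 0.1, -2.2, 29.3, 0, 0, 0, 0, 0.1]
}}

```text
clock: 5.25
eef_pos: [483.5, 275.6, 207.8]
tool_rot: [1.0, 0.001, 0.0, -0.0]
wrist_force: [0.3, 0.4, 0.4]
width: 22.1
finger_force: 40.0
```

```bash
python3 - <<'E'
from h import *
s=bot.get_state();print(s["clock"],s["eef_pos"],s["joints"],s["width"])
a=snap("wrist","w2.png");b=snap("side","s2.png")
cv2.imwrite("pics/c2.png",cv2.cvtColor(np.hstack([a[:, :400],b[100:400,150:550].repeat(1,0) if 0 else b[0:400,150:550]]),cv2.COLOR_RGB2BGR))
E
```

```text
5.25 [483.49713738 275.59839194 207.78509453] [3.99174402e-01 4.01116629e-01 1.73719530e+00 5.08378729e-04
 1.00298016e+00 1.96855280e+00] 22.143551084347372
```

View pics/c2.png

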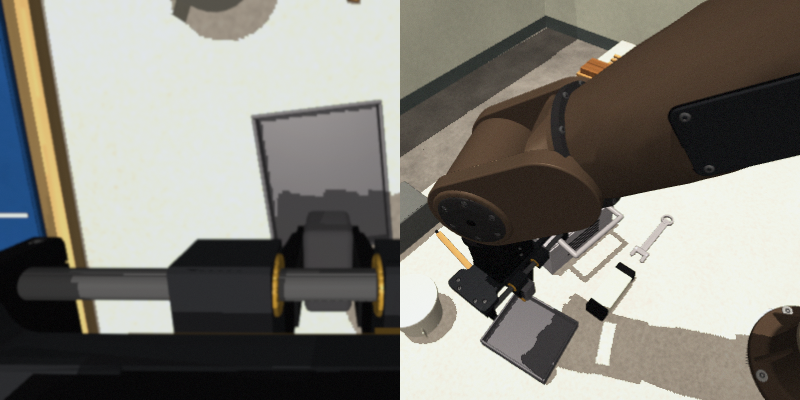

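The wrist view shows the tray under the plug, its far corners at (255,117) and (381,101), plug held.

```bash
python3 - <<'E'
from h import *
p=onz(cam("wrist"),[(255,117),(381,101)],25);d=p[0]-p[1];d/=np.linalg.norm(d);n=np.array([d[1],-d[0],0]);
print(p,d,p.mean(0)-75*n)
E
```

```text
[[548.45581966 343.99458988  25.        ]
 [563.53241671 220.47213301  25.        ]] [-0.12115638  0.99263343  0.        ] [481.54661078 273.1466326   25.        ]
```

Emit:
{"api": "play_rows", "payload": {
  "motion": [-0.2, -0.2, -4, 0, 0, 0.12, 0.1, -0.2, -0.2, -8, 0, 0, 0.12, 0.1, -0.2, -0.2, -11.5, 0, 0, 0.12, 0.1, -0.2, -0.2, -14.5, 0, 0, 0.12, 0.1, -0.2, -0.2, -16, 0, 0, 0.12, 0.1, -0.2, -0.2, -16.6, 0, 0, 0.12, 0.1, -0.2, -0.2, -16.9, 0, 0, 0.12, 0.1, -0.2, -0.2, -16.9, 0, 0, 0.12, 0.1]
}}

```text
clock: 6.15
eef_pos: [482.7, 270.3, 39.2]
tool_rot: [0.998, 0.059, 0.0, -0.0]
wrist_force: [-0.1, 0.3, -0.0]
width: 21.5
finger_force: 40.0
```

Emit:
{"api": "play_rows", "payload": {
  "motion": [0, 0, -0.15, 0, 0, 0, 0.1, 0, 0, -0.25, 0, 0, 0, 0.1, 0, 0, -0.25, 0, 0, 0, 0.1, 0, 0, -0.25, 0, 0, 0, 0.6, 0, 0, -0.25, 0, 0, 0, 0.6, 0, 0, -0.25, 0, 0, 0, 0.6, 0, 0, -0.25, 0, 0, 0, 0.6, 0, 0, -0.25, 0, 0, 0, 0.6]
}}

```text
clock: 6.95
eef_pos: [482.3, 270.7, 36.2]
tool_rot: [0.998, 0.059, 0.0, 0.0]
wrist_force: [1.0, -0.0, -0.5]
width: 54.8
finger_force: 0.0
```

Emit:
{"api": "play_rows", "payload": {
  "motion": [0, 0, 2, 0, 0, 0, 0.7, 0, 0, 6, 0, 0, 0, 0.8, 0, 0, 10, 0, 0, 0, 0.9, 0, 0, 14, 0, 0, 0, 0.9, -1, -4, 18, 0, 0, 0, 0.9, -3, -8, 20, 0, 0, 0, 0.9, -5, -12, 20, 0, 0, 0, 0.9, -5, -12, 20, 0, 0, 0, 0.9]
}}

```text
clock: 7.75
eef_pos: [430.1, 147.6, 237.2]
tool_rot: [0.998, 0.058, 0.0, 0.0]
wrist_force: [0.0, 0.2, -0.6]
width: 85.5
finger_force: 0.0
```

```bash
python3 - <<'E'
from h import *
s=bot.get_state();print(s["clock"],s["eef_pos"],s["tool_rot"])
a=snap("wrist","w3.png");b=snap("side","s3.png")
cv2.imwrite("pics/c3.png",cv2.cvtColor(np.hstack([cv2.resize(a,(480,300)),b[150:400,200:500].copy() if 0 else cv2.resize(b[200:400,200:400],(300,300))]),cv2.COLOR_RGB2BGR))
E
```

```text
7.75 [430.07049832 147.56572206 237.19484204] [9.98340581e-01 5.75839310e-02 3.15934414e-04 2.75426540e-04]
```

View pics/c3.png

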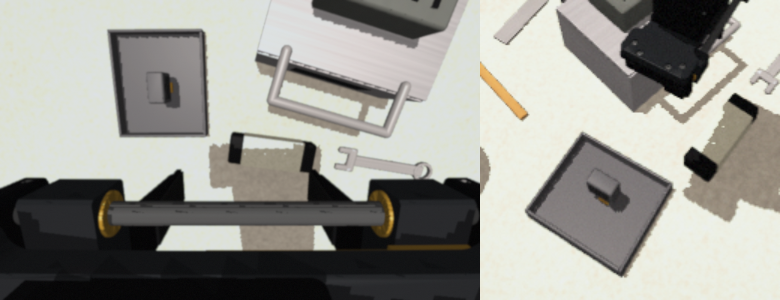

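The plug stands in the tray. In the wrist view the bar runs from about (365,139) to (520,177) at full resolution.

```bash
python3 - <<'E'
from h import *
np.set_printoptions(precision=1,suppress=True)
C=cam("wrist");a=onz(C,[(364,137),(522,175.5)],106);d=a[0]-a[1]
print(a,a.mean(0),np.linalg.norm(d),"yaw",np.arctan2(-d[0],d[1]))
im=cv2.imread("pics/w3.png");cv2.imwrite("pics/c4.png",cv2.resize(im[40:200,340:560],None,fx=3.5,fy=3.5,interpolation=cv2.INTER_CUBIC))
E
```

```text
[[484.2 124.7 106. ]
 [467.5 -17.9 106. ]] [475.9  53.4 106. ] 143.56730529089086 yaw -0.11659078565382122
```

View pics/c4.png

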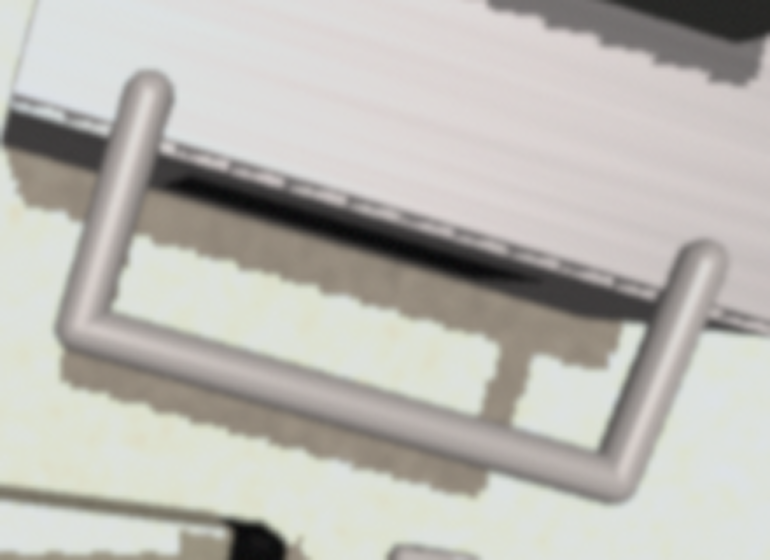

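The crop shows the bar's centreline from (78,330) to (620,478), and the lid's edge from (10,97) to (770,328).

```bash
python3 - <<'E'
from h import *
np.set_printoptions(precision=3,suppress=True)
C=cam("wrist")
for pts,z in(([(78,330),(620,478)],106),([(10,97),(770,328)],103)):
    a=onz(C,[(340+x/3.5-.36,40+y/3.5-.36) for x,y in pts],z);d=a[0]-a[1]
    print(a,a.mean(0),np.linalg.norm(d),"yaw",np.arctan2(-d[0],d[1]))
E
```

```text
[[486.572 126.782 106.   ]
 [466.363 -13.473 106.   ]] [476.468  56.654 106.   ] 141.70405898445978 yaw -0.14309685115693838
[[538.034 149.776 103.   ]
 [507.129 -43.321 103.   ]] [522.582  53.227 103.   ] 195.5545517658395 yaw -0.1587052483007814
```

Emit:
{"api": "play_rows", "payload": {
  "motion": [0.5, -1.1, -0.3, 0, 0, 0.145, 0.42, 1.1, -2.3, -0.6, 0, 0, 0.29, 0.42, 1.7, -3.5, -1, 0, 0, 0.435, 0.42, 2.3, -4.7, -1.5, 0, 0, 0.58, 0.42, 2.8, -5.8, -2, 0, 0, 0.725, 0.42, 3.3, -7, -2.5, 0, 0, 0.87, 0.42, 3.9, -8.1, -3, 0, 0, 1.015, 0.42, 4.5, -9.3, -3.7, 0, 0, 1.16, 0.42]
}}

```text
clock: 8.65
eef_pos: [478.2, 58.2, 198.5]
tool_rot: [0.801, 0.599, -0.0, -0.0]
wrist_force: [-0.1, -0.3, 0.0]
width: 40.3
finger_force: 0.0
```

Emit:
{"api": "play_rows", "payload": {
  "motion": [0, 0, 0, 0, 0, 0.14, 0.42, 0, 0, 0, 0, 0, 0.145, 0.42, 0, 0, 0, 0, 0, 0.145, 0.42]
}}

```text
clock: 8.95
eef_pos: [477.6, 58.4, 198.8]
tool_rot: [0.758, 0.652, -0.0, -0.0]
wrist_force: [0.3, 0.5, -0.2]
width: 40.2
finger_force: 0.0
```

```bash
python3 - <<'E'
from h import *
s=bot.get_state();print(s["clock"],s["eef_pos"],s["tool_rot"],R.from_quat(s["tool_rot"]).as_matrix()[:,0],s["width"])
C=cam("wrist",s);print(proj(C,[[475,55,106],[475+10,125,106],[465,-15,106],s["eef_pos"]]))
snap("wrist","w4.png")
E
```

```text
8.95 [477.61319364  58.35239512 198.82215423] [ 7.58437032e-01  6.51746301e-01 -9.86491833e-05 -1.35301012e-04] [1.50453500e-01 9.88617086e-01 2.67254806e-05] 40.17150986319729
[[323.92601726 206.73433031]
 [322.79272969 113.42421301]
 [324.9338153  289.04478534]
 [326.00501949 246.28910188]]
```

View pics/w4.png

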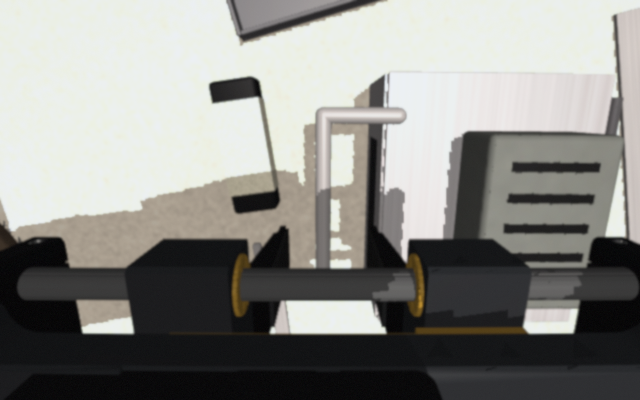

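The bar's straight section runs down column 323 between the fingers (285 and 372), aligned with the tool. Descending to pinch it.

Emit:
{"api": "play_rows", "payload": {
  "motion": [-0.25, -0.3, -3, 0, 0, 0, 0.42, -0.25, -0.3, -6, 0, 0, 0, 0.42, -0.25, -0.3, -8.5, 0, 0, 0, 0.42, -0.25, -0.3, -10.3, 0, 0, 0, 0.42, -0.25, -0.3, -11.1, 0, 0, 0, 0.42, -0.25, -0.3, -11.1, 0, 0, 0, 0.42]
}}

```text
clock: 9.6
eef_pos: [474.6, 55.0, 87.6]
tool_rot: [0.758, 0.652, -0.0, -0.0]
wrist_force: [0.2, 0.4, 0.0]
width: 39.8
finger_force: 0.0
```

Emit:
{"api": "play_rows", "payload": {
  "motion": [0, 0, 0, 0, 0, 0, 0, 0, 0, 0, 0, 0, 0, 0, 0, 0, 0, 0, 0, 0, 0, 0, 0, 0, 0, 0, 0, 0, 0, 0, 0, 0, 0, 0, 0, 0, 0, 0, 0, 0, 0, 0, 0, 0, 0, 0, 0, 0, 0],
  "newtons": 20
}}

```text
clock: 10.3
eef_pos: [473.1, 54.9, 88.5]
tool_rot: [0.758, 0.653, -0.001, -0.001]
wrist_force: [-7.7, 1.6, 7.3]
width: 11.5
finger_force: 20.0
```

```bash
python3 - <<'E'
import numpy as np
t=np.linspace(0,1.2,25);u=np.array([.9888,-.1494])
f=215*np.cos(t)-6*np.sin(t);z=215*np.sin(t)+6*np.cos(t)
P=np.c_[np.outer(215-f,u),z-6]/10
for c in range(3): print((P[c*8+1:c*8+9]-P[c*8]).round(2).tolist())
E
```

```text
[[0.06, -0.01, 1.07], [0.17, -0.02, 2.14], [0.33, -0.05, 3.21], [0.54, -0.08, 4.26], [0.81, -0.12, 5.3], [1.12, -0.17, 6.33], [1.49, -0.23, 7.34], [1.91, -0.29, 8.33]]
[[0.47, -0.07, 0.97], [0.98, -0.15, 1.91], [1.54, -0.23, 2.82], [2.14, -0.32, 3.71], [2.78, -0.42, 4.56], [3.47, -0.52, 5.38], [4.2, -0.63, 6.17], [4.96, -0.75, 6.92]]
[[0.8, -0.12, 0.71], [1.64, -0.25, 1.37], [2.5, -0.38, 2.0], [3.4, -0.51, 2.57], [4.32, -0.65, 3.11], [5.27, -0.8, 3.59], [6.24, -0.94, 4.03], [7.24, -1.09, 4.42]]
```

Emit:
{"api": "play_rows", "payload": {
  "motion": [-0.09, 0.01, 1.07, 0, 0, 0, 0, 0.02, 0, 2.14, 0, 0, 0, 0, 0.18, -0.03, 3.21, 0, 0, 0, 0, 0.39, -0.06, 4.26, 0, 0, 0, 0, 0.66, -0.1, 5.3, 0, 0, 0, 0, 0.97, -0.15, 6.33, 0, 0, 0, 0, 1.34, -0.21, 7.34, 0, 0, 0, 0, 1.76, -0.27, 8.33, 0, 0, 0, 0]
}}

```text
clock: 11.1
eef_pos: [491.5, 52.0, 172.2]
tool_rot: [0.757, 0.653, -0.001, -0.001]
wrist_force: [-7.3, -0.2, 0.3]
width: 11.2
finger_force: 20.0
```

Emit:
{"api": "play_rows", "payload": {
  "motion": [0.47, -0.07, 0.97, 0, 0, 0, 0, 0.98, -0.15, 1.91, 0, 0, 0, 0, 1.54, -0.23, 2.82, 0, 0, 0, 0, 2.14, -0.32, 3.71, 0, 0, 0, 0, 2.78, -0.42, 4.56, 0, 0, 0, 0, 3.47, -0.52, 5.38, 0, 0, 0, 0, 4.2, -0.63, 6.17, 0, 0, 0, 0, 4.96, -0.75, 6.92, 0, 0, 0, 0]
}}

```text
clock: 11.9
eef_pos: [539.8, 44.5, 242.6]
tool_rot: [0.757, 0.653, -0.002, -0.001]
wrist_force: [-16.0, -1.0, 14.0]
width: 11.9
finger_force: 20.0
```

Emit:
{"api": "play_rows", "payload": {
  "motion": [0.65, -0.11, 0.86, 0, 0, 0, 0, 1.34, -0.22, 1.67, 0, 0, 0, 0, 2.2, -0.35, 2.3, 0, 0, 0, 0, 3.1, -0.48, 2.87, 0, 0, 0, 0, 4.02, -0.62, 3.41, 0, 0, 0, 0, 4.97, -0.77, 3.89, 0, 0, 0, 0, 5.94, -0.91, 4.33, 0, 0, 0, 0, 5.94, -0.91, 4.33, 0, 0, 0, 0]
}}

```text
clock: 12.7
eef_pos: [602.5, 34.9, 284.9]
tool_rot: [0.758, 0.653, 0.0, 0.001]
wrist_force: [-3.2, -4.3, 5.3]
width: 11.3
finger_force: 20.0
```

```bash
python3 - <<'E'
from h import *
s=bot.get_state();print(s["clock"],s["eef_pos"],s["wrist_force"],s["wrist_torque"],R.from_quat(s["tool_rot"]).as_matrix()[:,2])
a=snap("side","s5.png");b=snap("scene","c5.png")
cv2.imwrite("pics/m5.png",cv2.cvtColor(np.hstack([cv2.resize(a[60:290,200:400],(400,460)),cv2.resize(b[60:290,220:420],(400,460))]),cv2.COLOR_RGB2BGR))
E
```

```text
12.7 [602.51923832  34.92097619 284.94304264] [-3.20812317 -4.30522252  5.25553674] [-0.77673746  0.57648339 -0.07280962] [ 1.59642835e-03 -4.48876551e-04 -9.99998625e-01]
```

View pics/m5.png

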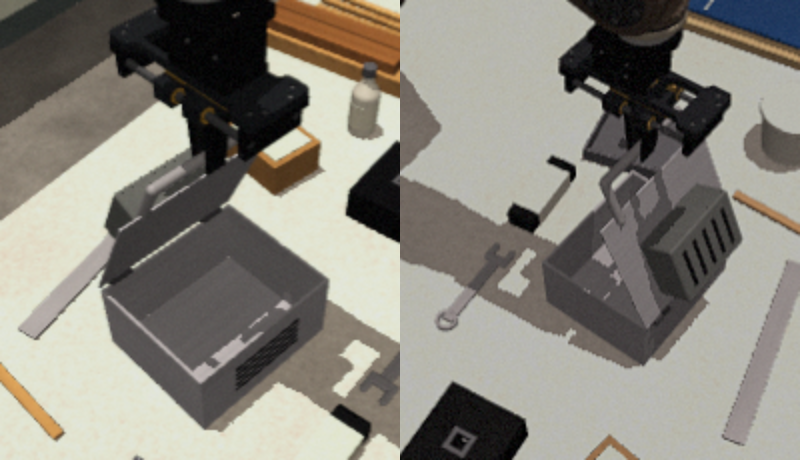

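The lid is raised and held (bar at about (170,180) in the left crop, lid edge just below it). I'll advance slightly, then measure the angle with the wrist view, where bar and lid edge are close by.

Emit:
{"api": "play_rows", "payload": {
  "motion": [0.3, -0.05, 0.12, 0, 0, 0, 0, 0.6, -0.09, 0.23, 0, 0, 0, 0, 0.9, -0.14, 0.33, 0, 0, 0, 0, 1.1, -0.17, 0.4, 0, 0, 0, 0, 1.1, -0.17, 0.4, 0, 0, 0, 0, 1.1, -0.17, 0.4, 0, 0, 0, 0, 1.1, -0.17, 0.4, 0, 0, 0, 0]
}}

```text
clock: 13.5
eef_pos: [612.1, 33.4, 288.6]
tool_rot: [0.757, 0.653, 0.0, 0.0]
wrist_force: [-2.1, -4.4, 4.6]
width: 11.0
finger_force: 20.0
```

```bash
python3 - <<'E'
from h import *
s=bot.get_state();print(s["clock"],s["eef_pos"],s["wrist_force"],R.from_quat(s["tool_rot"]).as_matrix())
w=snap("wrist","w6.png");a=snap("side","s6.png")
cv2.imwrite("pics/m6.png",cv2.cvtColor(np.hstack([cv2.resize(w[0:250,240:490],(500,500),interpolation=2),cv2.resize(a[100:225,240:315],(300,500),interpolation=2)]),cv2.COLOR_RGB2BGR))
E
```

```text
13.5 [612.08537793  33.4372748  288.58283755] [-2.08588802 -4.42598796  4.64955849] [[ 1.47516295e-01  9.89059434e-01  6.15136443e-04]
 [ 9.89059513e-01 -1.47515952e-01 -5.69408222e-04]
 [-4.72436136e-04  6.92403542e-04 -9.99999649e-01]]
```

View pics/m6.png

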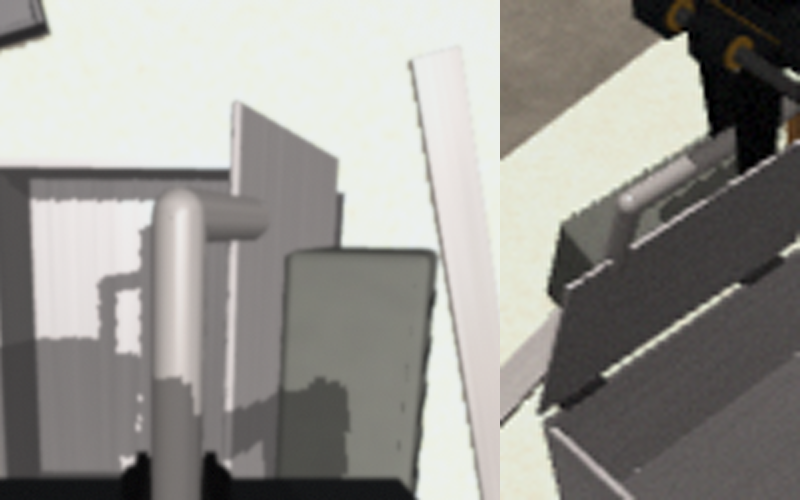

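The wrist crop shows the bar's column at 178, the lid's front corner at (234,101) and its hinge corner at (338,157). The side crop shows the lid corners at (567,288) and (543,412), and the bar end at (625,205).

```bash
cat > fit.py <<'E'
from h import *
from scipy.optimize import least_squares
np.set_printoptions(precision=3,suppress=True)
W=cam("wrist");D=cam("side");yaw=-.149
u=np.array([np.cos(yaw),np.sin(yaw),0]);v=np.array([-u[1],u[0],0])
def pt(p,s,n,y): t=p[0];f=s*np.cos(t)-n*np.sin(t);return np.array([p[1],p[2],100])-f*u+y*v+np.array([0,0,s*np.sin(t)+n*np.cos(t)])
w=lambda x,y:np.array([240+x/2-.25,y/2-.25]);d=lambda x,y:np.array([240+(x-500)/4-.4,100+y/4-.4])
def res(p,useD=1,useW=1):
    r=[]
    if useW:
        r+=list(proj(W,pt(p,168,1.5,101))[0]-w(234,101))+list(proj(W,pt(p,3,3,101))[0]-w(338,157))
        r+=[proj(W,pt(p,215,6,55))[0][0]-w(178,0)[0]]
    if useD:
        r+=list(proj(D,pt(p,168,0,101))[0]-d(567,288))+list(proj(D,pt(p,3,0,101))[0]-d(543,412))+list(proj(D,pt(p,215,6,70))[0]-d(625,205))
    return np.array(r)
s=bot.get_state()["eef_pos"]
for a in((1,1),(0,1),(1,0)):
    q=least_squares(res,[1.2,683,23],args=a,x_scale=[.01,1,1]);b=pt(q.x,215,6,0)
    print(a,q.x,"res",q.fun,"bar",b,"slip",b-s)
    g=pt([1.265,*q.x[1:]],215,6,0)-b;print("delta to balance",g)
E
python3 fit.py
```

```text
(1, 1) [  1.181 689.181  21.074] res [-1.782  0.465  0.484 -0.099  1.378  0.486  1.094 -2.048  1.516  0.474
 -0.568] bar [613.846  32.383 301.141] slip [ 1.76  -1.09  12.564]
delta to balance [16.984 -2.549  5.691]
(0, 1) [  1.18 689.37  21.22] res [-1.83   0.149  0.66  -0.287  1.203] bar [613.794  32.565 301.049] slip [ 1.708 -0.908 12.472]
delta to balance [17.225 -2.586  5.783]
(1, 0) [  1.184 689.572  19.576] res [ 0.733  0.362 -1.712  1.017  0.665 -1.342] bar [614.766  30.805 301.343] slip [ 2.68  -2.668 12.766]
delta to balance [16.455 -2.47   5.489]
```

Emit:
{"api": "play_rows", "payload": {
  "motion": [0.4, -0.06, 0.14, 0, 0, 0, 0, 0.8, -0.12, 0.28, 0, 0, 0, 0, 1.2, -0.18, 0.41, 0, 0, 0, 0, 1.5, -0.22, 0.5, 0, 0, 0, 0, 1.7, -0.25, 0.57, 0, 0, 0, 0, 1.7, -0.25, 0.57, 0, 0, 0, 0, 1.7, -0.25, 0.57, 0, 0, 0, 0, 1.7, -0.25, 0.57, 0, 0, 0, 0]
}}

```text
clock: 14.4
eef_pos: [629.1, 30.9, 293.8]
tool_rot: [0.757, 0.653, -0.0, 0.0]
wrist_force: [-1.1, -5.6, 0.9]
width: 11.7
finger_force: 20.0
```

```bash
python3 - <<'E'
from h import *
s=bot.get_state();print(s["clock"],s["eef_pos"],s["wrist_force"],s["width"])
w=snap("wrist","w7.png")
g=cv2.cvtColor(w,cv2.COLOR_RGB2GRAY);g6=cv2.cvtColor(cv2.imread("pics/w6.png"),cv2.COLOR_BGR2GRAY)
for r in(62,72,85,105,150): 
  print(r,"before",g6[r,310:420:1].tolist() if r==62 else g6[r,305:370].tolist()); print("after",g[r,310:420].tolist() if r==62 else g[r,305:370].tolist())
E
```

```text
14.4 [629.10730584  30.86979486 293.78711789] [-1.06614011 -5.62437727  0.94514748] 11.692653880830091
62 before [238, 238, 238, 238, 238, 238, 238, 238, 238, 238, 238, 238, 238, 238, 238, 238, 239, 238, 238, 238, 238, 238, 238, 238, 238, 238, 238, 238, 238, 238, 239, 238, 238, 238, 238, 238, 238, 238, 238, 238, 238, 237, 237, 237, 229, 204, 188, 199, 212, 202, 172, 145, 135, 132, 133, 133, 134, 134, 134, 133, 133, 134, 135, 134, 133, 133, 135, 142, 156, 178, 204, 221, 229, 234, 237, 238, 238, 238, 238, 238, 238, 238, 238, 238, 238, 238, 238, 238, 238, 238, 238, 238, 238, 238, 238, 238, 238, 237, 238, 238, 238, 238, 238, 238, 238, 238, 237, 237, 237, 237]
after [238, 238, 239, 239, 239, 238, 238, 238, 238, 238, 238, 238, 238, 238, 238, 238, 238, 238, 238, 238, 238, 238, 238, 238, 238, 238, 238, 238, 238, 238, 238, 238, 238, 238, 238, 238, 237, 228, 203, 195, 213, 221, 206, 166, 133, 124, 122, 122, 123, 124, 122, 123, 123, 123, 124, 131, 150, 175, 202, 222, 233, 237, 238, 238, 238, 238, 238, 238, 238, 238, 238, 238, 238, 238, 238, 238, 238, 238, 238, 238, 238, 238, 238, 238, 238, 238,
[... 2058 characters left out ...]
2, 123, 121, 121, 122, 121, 123]
150 before [231, 229, 227, 221, 199, 161, 135, 128, 127, 123, 113, 112, 125, 139, 151, 161, 170, 178, 183, 188, 193, 198, 210, 219, 224, 224, 219, 213, 204, 195, 187, 182, 179, 174, 165, 150, 133, 120, 120, 125, 127, 129, 127, 125, 126, 126, 127, 131, 150, 181, 205, 210, 192, 160, 139, 133, 133, 134, 135, 134, 133, 133, 132, 134, 134]
after [219, 179, 141, 127, 125, 124, 126, 127, 126, 119, 110, 111, 124, 139, 151, 161, 169, 176, 183, 188, 194, 200, 207, 215, 223, 226, 224, 216, 204, 197, 189, 183, 176, 172, 164, 151, 135, 123, 123, 126, 129, 144, 180, 211, 220, 204, 163, 132, 124, 123, 124, 124, 123, 122, 123, 123, 122, 121, 121, 123, 124, 124, 122, 112, 92]
```

```bash
python3 - <<'E'
import re
src=open('fit.py').read().split('s=bot')[0];exec(src)
s=bot.get_state()["eef_pos"];slip=np.array([1.76,-1.09,12.56])
# lid edge column for lid hung on bar (bar fixed in grip) vs theta
for th in(1.18,1.22,1.265,1.3):
    p=np.array([th,0,0]);off=s+slip-pt(p,215,6,0);  e=pt(p,168,1.5,90)+off
    print(th,proj(W,e)[0],proj(W,s+slip+50*v)[0])
# hinge-based: fixed hinge
b=s+slip
for H in((689.2,21.1),(689.5,19.6)):
    f=(np.array([*H])-b[:2])@u[:2]; print("f",f,"z",b[2]-100, "theta from atan",np.arctan2(b[2]-100,f)-.0279, "radius",np.hypot(f,b[2]-100))
E
```

```text
1.18 [354.666  72.037] [330.062 154.246]
1.22 [351.3    72.137] [330.062 154.246]
1.265 [347.501  72.231] [330.062 154.246]
1.3 [344.54   72.291] [330.062 154.246]
f 58.98049893606569 z 206.3240415302904 theta from atan 1.2644587818263815 radius 214.58869813701804
f 59.49984887282518 z 206.3240415302904 theta from atan 1.2621333337430307 radius 214.73202399568174
```

Emit:
{"api": "play_rows", "payload": {
  "motion": [0, 0, 0, 0, 0, 0, 0.17, 0, 0, 0, 0, 0, 0, 0.17, 0, 0, 0, 0, 0, 0, 0.17, 0, 0, 0, 0, 0, 0, 0.17, 0, 0, 0, 0, 0, 0, 0.17, 0, 0, 0, 0, 0, 0, 0.17]
}}

```text
clock: 15.05
eef_pos: [629.4, 31.2, 293.6]
tool_rot: [0.757, 0.653, 0.0, 0.0]
wrist_force: [-0.6, 0.3, -0.0]
width: 16.2
finger_force: 0.0
```

```bash
cat > chk.py <<'E'
from h import *
s=bot.get_state();print(s["clock"],s["eef_pos"],s["wrist_force"],s["width"])
w=snap("wrist","w8.png").astype(float).mean(2)
for r in(105,110):
    d=np.abs(np.diff(w[r,305:348]));print("bar edge",w[r,312:320].round(),w[r,338:346].round())
print("lid",w[72,340:362].round())
E
python3 chk.py
```

```text
15.05 [629.3571419   31.23481752 293.6112932 ] [-0.61644734  0.30134694 -0.03628523] 16.209908376350544
bar edge [237. 237. 232. 211. 163. 138. 139. 151.] [173. 166. 153. 139. 126. 121. 120. 120.]
bar edge [236. 235. 224. 180. 136. 130. 142. 152.] [173. 167. 157. 143. 127. 119. 115. 114.]
lid [238. 238. 238. 238. 238. 236. 230. 208. 188. 200. 218. 216. 190. 151.
 127. 122. 122. 122. 123. 123. 123. 123.]
```

Emit:
{"api": "play_rows", "payload": {
  "motion": [0, 0, 0, 0, 0, 0, 0.18, 0, 0, 0, 0, 0, 0, 0.18, 0, 0, 0, 0, 0, 0, 0.18, 0, 0, 0, 0, 0, 0, 0.18]
}}

```text
clock: 15.5
eef_pos: [629.3, 31.2, 293.7]
tool_rot: [0.757, 0.653, 0.0, 0.0]
wrist_force: [-0.8, 0.3, -0.0]
width: 17.2
finger_force: 0.0
```

```bash
python3 chk.py
```

```text
15.5 [629.3305139   31.17654259 293.66323679] [-0.76490488  0.32681331 -0.04736355] 17.166614951571145
bar edge [237. 238. 232. 211. 164. 137. 141. 151.] [174. 166. 154. 139. 126. 121. 120. 120.]
bar edge [236. 235. 224. 179. 137. 130. 142. 153.] [173. 167. 157. 142. 126. 118. 115. 115.]
lid [238. 238. 238. 238. 238. 236. 230. 209. 188. 202. 218. 216. 189. 150.
 127. 122. 122. 123. 123. 123. 123. 124.]
```

With the fingers slackened, the lid stood still, so it is at its balance point. Gripping again.

Emit:
{"api": "play_rows", "payload": {
  "motion": [0, 0, 0, 0, 0, 0, 0, 0, 0, 0, 0, 0, 0, 0, 0, 0, 0, 0, 0, 0, 0, 0, 0, 0, 0, 0, 0, 0, 0, 0, 0, 0, 0, 0, 0, 0, 0, 0, 0, 0, 0, 0, 0, 0, 0, 0, 0, 0, 0, 0, 0, 0, 0, 0, 0, 0],
  "newtons": 15
}}

```text
clock: 16.35
eef_pos: [629.3, 31.2, 293.6]
tool_rot: [0.757, 0.653, -0.0, 0.0]
wrist_force: [-0.4, -0.3, -0.0]
width: 11.4
finger_force: 15.0
```

```bash
python3 chk.py; python3 - <<'E'
from h import *
# plug still in tray: compare side views near tray, before/after
a=cv2.imread("pics/s3.png").astype(int);snap("side","s9.png");b=cv2.imread("pics/s9.png").astype(int)
print(np.abs(a-b)[300:345,255:320].mean(),bot.get_state()["joint_vel"].round(4),bot.get_state()["finger_force"])
E
```

```text
16.35 [629.3089415   31.168384   293.63725334] [-0.37400577 -0.26371397 -0.01730461] 11.401398114385493
bar edge [238. 238. 236. 224. 180. 141. 136. 147.] [176. 169. 158. 144. 129. 122. 119. 119.]
bar edge [236. 236. 229. 203. 155. 131. 138. 149.] [174. 169. 161. 148. 131. 118. 114. 115.]
lid [238. 238. 238. 238. 238. 237. 236. 226. 203. 200. 217. 220. 199. 157.
 129. 122. 122. 123. 124. 122. 123. 124.]
4.605014245014245 [-0.0011  0.0009 -0.0006 -0.0016  0.0003  0.0012] 14.999074190855026
```

Gripped at 15 N, still, and almost no wrist force.

```bash
python3 -c "
from plant import bot
print(bot.close_job())"
```

```text
the job is handed in; nothing more can be done
None
```

The plug is out of its socket and standing in the tray, and the lid is held still by its bar at the balance point (angle about 1.26 rad), gripped at 15 N; the job was handed in at about 16.4 s.

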